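# Move three samples on to their next bench station

## Task

Move the three samples on to their next station: the red-capped bottle goes onto the magnetic stirrer, the yellow-capped one onto the balance and the blue-capped one onto the cold plate, each upright and in the middle of its plate or pan. Every station is taken, so park a bottle on the free cork mat on the way, well onto it, and leave the mat empty again; set the bottles down gently without dropping or tipping them, never on the bare bench, and leave the wash bottle, the carton and the cuvette rack where they are.

Things in the scene. Friction and masses are not known exactly. Their poses are not given: they have to be found in the camera images.
- red_bottle: 100 ml amber glass bottle, closed with a red ribbed screw cap. Body 56 mm across up to 54 mm, shoulder narrowing above it, neck 33 mm, cap 44 mm across from 79 to 104 mm above the underside (below it a 43 mm collar from 75 mm). 150 to 290 g. Origin: centre of the underside, z up; round, so its yaw does not matter. It can be gripped across the cap from above.
- blue_bottle: 100 ml amber glass bottle, closed with a blue ribbed screw cap. Body 56 mm across up to 54 mm, shoulder narrowing above it, neck 33 mm, cap 44 mm across from 79 to 104 mm above the underside (below it a 43 mm collar from 75 mm). 150 to 290 g. Origin: centre of the underside, z up; round, so its yaw does not matter. It can be gripped across the cap from above.
- yellow_bottle: 100 ml amber glass bottle, closed with a yellow ribbed screw cap. Body 56 mm across up to 54 mm, shoulder narrowing above it, neck 33 mm, cap 44 mm across from 79 to 104 mm above the underside (below it a 43 mm collar from 75 mm). 150 to 290 g. Origin: centre of the underside, z up; round, so its yaw does not matter. It can be gripped across the cap from above.
- stirrer: magnetic stirrer: teal-green housing 165 by 130 mm with a round white ceramic plate of 112 mm diameter on top and a black knob on the front. Fixed to the bench. Origin: on the bench, straight below the centre of the white plate, whose top is 48 mm above the bench; z up, -x towards its front panel.
- balance: laboratory balance: ivory housing 200 by 155 mm with a round steel pan of 116 mm diameter and a pale green display in front of the pan. The pan does not sink. Fixed to the bench. Origin: on the bench, straight below the centre of the pan, whose top is 48 mm above the bench; z up, -x towards its front panel.
- chiller: cold plate: dark grey housing 180 by 135 mm with a square plate of pale bare aluminium, 110 mm a side, and a bright blue display in front of it. Fixed to the bench. Origin: on the bench, straight below the centre of the aluminium plate, whose top is 48 mm above the bench; z up, -x towards its front panel.
- cork_mat: round cork mat, 120 mm in diameter and 10 mm thick, empty at the start. Fixed to the bench. Origin: centre of its underside, on the bench.
- wash_bottle: bystander: loose white plastic wash bottle, 66 mm across and 196 mm tall with its upright nozzle, blue labels. Origin: centre of the underside.
- carton: bystander: loose orange cardboard carton, 75 (x) by 120 (y) by 60 mm tall. Origin: centre of the underside.
- cuvette_rack: bystander: loose green plastic rack, 66 (x) by 122 (y) mm, with ten capped cuvettes standing in it, 55 mm tall in all. Origin: centre of the underside.
Not all that is in view belongs to the job. What is shaped like the blue_bottle but pink is not meant.

How it is judged:
By the outcome, as a careful person would: the job done as asked, in the order asked, and still so for the second after the job is handed in, with the robot touching nothing.
It also fails if it takes over 112 s, if anything falls off the work surface, if the arm or the gripper's body presses on something with over 40 N, if the wrist force passes 120 N, or if a joint passes its speed limit or range.

## Robot

A 6-joint arm with a two-finger parallel gripper is mounted at the origin on the work surface. World frame = base frame: x ahead of the robot, y to its left, z up, the work surface at z = 0. Lengths are in m, angles in rad, forces in N, time in s.
With the tool pointing down it reaches from about 0.3 to 0.75 m from the base axis. Payload 8.5 kg.
Tool frame: the origin (TCP) lies at the very end of the fingers, on their centre line; the grasp point (between the pads) lies 19 mm behind it; z points along the fingers, x is the direction in which the jaws open and shut, and the axes are right-handed (so a half turn about z gives the same grasp; the last joint's range is limited). The gripper opens to 88 mm and grips with 3 to 60 N. Pads are 18 mm wide; open, the fingers measure 123 mm over their backs; the gripper's body (75 mm by 187 mm) begins 45 mm behind the grasp point.
Start: joints at [-1.559, 0.381, 1.297, -0, 1.464, -0.215], TCP at [0.124, -0.536, 0.239] pointing down, gripper open.
Joint ranges: [-3.11, 3.11], [-0.89, 2.33], [0.22, 2.48], [-1.42, 4.56], [0.17, 2.85], [-2.88, 2.88]. Speed limits (rad/s): [2.39, 2.39, 3.14, 3.14, 3.14, 3.14].

## Interface

Orientations are given as a rotation vector (axis times angle).
In Python, from rig import manip gives the robot as it stands. The module is installed in compiled form; this text tells all that it offers. Calls block until the motion is done:
- manip.move_ptp(position, orientation): joint-space move of the TCP to a pose.
- manip.move_l(position, attitude=None, vel=0.15, stop_force=None): straight line of the TCP; attitude=None keeps the orientation; vel is the mean speed in m/s. With stop_force (N) it stops when the force on the tool has changed by that much, and returns True; else False.
- manip.goto_joints(angles): joint-space move.
- manip.command_gripper(opening, force=None): finger opening in m; force is the grip in N (None keeps the last); returns when the fingers have stopped.
- manip.wait(seconds).
- manip.solve_ik(position, orientation): joint angles nearest the present ones, or None.
- manip.capture(name): name is "scene" or "top" or "wrist"; returns the picture (420x560x3 uint8, red, green, blue); there is no depth.
- manip.get_calibration(name): a dict with "intrinsics" (3x3 intrinsics, pixels), "k1" (the pictures are not rectified: a ray, as slopes to the right and down, at radius r is drawn at 1 + k1 r^2 times it, then the intrinsics apply), "R" (3x3) and "t" (3): a world point X has camera coordinates R X + t. Camera axes: x right, y down, z forward; pixel columns grow to the right and rows downward; lengths in m; the calibration is good to about 2 mm. A picture is of the moment at which its call begins: read the wrist's pose just before it. get_calibration takes no time and is no camera call; for the wrist camera it gives the pose at the moment of the call.
A pose or a line that the arm cannot do raises manip.IKError and nothing moves.
- manip.job_done(): hands the job in, once; it reports no verdict.
Readings, each from a call of its own:
- manip.current_time(): time.
- manip.current_joint_positions(): joint angles.
- manip.current_qvel(): joint speeds.
- manip.current_joint_efforts(): joint torques, N m.
- manip.current_tool_pos(): TCP position.
- manip.current_tool_rot(): TCP orientation.
- manip.current_wrist_force(): force on the tool from outside, world axes, zero at the start.
- manip.current_ft_torque(): the same for the moment, N m.
- manip.current_width(): finger opening in m.
Only numpy, scipy, OpenCV 4.12 (cv2) and the standard library are available. Lean on these libraries where they do the work, as an engineer would, in place of code of your own. Each camera call takes 0.05 s, during which the arm holds its last target. There are 200 camera calls.

## Working session

There is one attempt and no reset: what is moved stays moved. The work goes in short steps, each a Python script; the robot and the scene stay as the last script left them, time stands still between calls to the robot, and variables do not carry over. Pictures are saved under pics/ and viewed, about 12 in all and at most 16, crops included, and the job is handed in when it is done.

```bash
mkdir -p pics; python3 - <<'E'
from rig import manip as m
import cv2
for n in("scene","top"):
    im=m.capture(n); cv2.imwrite(f"pics/{n}0.png",im[...,::-1]); c=m.get_calibration(n); print(n,c)
print(m.current_time(),m.current_tool_rot())
E
```

```text
scene {'intrinsics': array([[392.79301904,   0.        , 273.26613552],
       [  0.        , 392.79301904, 209.19807376],
       [  0.        ,   0.        ,   1.        ]]), 'k1': -0.11329043075813951, 'R': array([[-0.75458182,  0.65604849, -0.01437569],
       [ 0.52678402,  0.59254905, -0.60941301],
       [-0.39128618, -0.46742486, -0.7927226 ]]), 't': array([ 0.4220699, -0.2347387,  1.266158 ])}
top {'intrinsics': array([[502.16349348,   0.        , 287.15243945],
       [  0.        , 502.16349348, 203.55541741],
       [  0.        ,   0.        ,   1.        ]]), 'k1': -0.1797982919426163, 'R': array([[ 0.0048723 , -0.99960681,  0.02761328],
       [-0.9948552 , -0.0076397 , -0.1010186 ],
       [ 0.10118984, -0.02697902, -0.99450126]]), 't': array([-0.02220961,  0.54635762,  1.05309158])}
0.1 [-2.45778057e+00  1.95518848e+00  1.30408006e-03]
```

View pics/scene0.png

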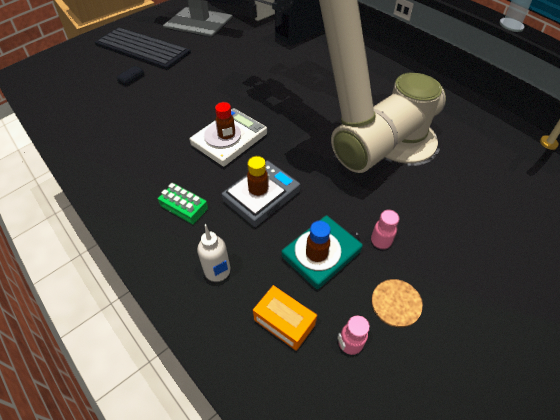

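View pics/top0.png

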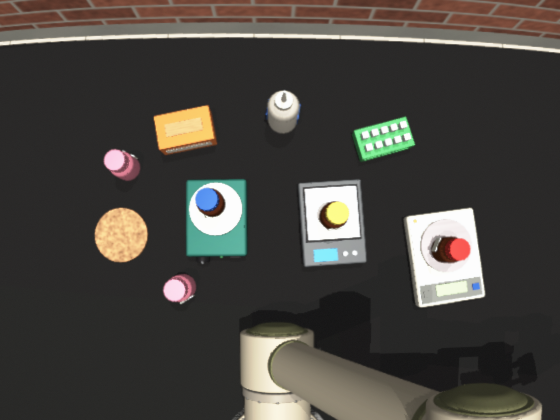

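The blue cap is at top pixel (208,201) on the stirrer, yellow at (336,213) on the cold plate and red at (458,249) on the balance. The mat is at (121,235). The lookalikes are the pink bottles at (117,160) and (177,290), plus the wash bottle's blue labels near (283,110). I choose the saturated blue cap, because pink is not meant. Plan: blue→mat, red→stirrer, yellow→balance, blue→cold plate.

```bash
cat > h.py <<'E'
import numpy as np, cv2
from rig import manip as m
def dist(c): return np.array([c["k1"],0,0,0,0.])
def slopes(px,c):
    px=np.asarray(px,float).reshape(-1,2); K=c["intrinsics"]
    d=(px-K[:2,2])/[K[0,0],K[1,1]]; s=d.copy()
    for _ in range(30): s=d/(1+c["k1"]*(s**2).sum(1,keepdims=True))
    return s
def rays(px,c):
    s=slopes(px,c); R=c["R"]; o=-R.T@c["t"]
    return o,np.c_[s,np.ones(len(s))]@R
def onplane(px,c,z):
    o,d=rays(px,c); return (o+d*((z-o[2])/d[:,2])[:,None])[:,:2]
def tri(rs):
    A=np.zeros((3,3));b=np.zeros(3)
    for o,d in rs:
        d=d[0]/np.linalg.norm(d[0]); P=np.eye(3)-np.outer(d,d); A+=P;b+=P@o
    x=np.linalg.solve(A,b)
    return x,[np.linalg.norm(np.cross(x-o,d[0]/np.linalg.norm(d[0]))) for o,d in rs]
HSV={"red":[(0,150,60,5,255,255),(174,150,60,180,255,255)],"yellow":[(22,150,90,33,255,255)],"blue":[(106,170,60,125,255,255)],
 "white":[(0,0,150,180,50,255)],"grey":[(0,0,90,180,60,255)],"cork":[(8,80,90,22,255,255)],"teal":[(75,100,30,95,255,255)]}
def mask(im,col):
    h=cv2.cvtColor(im,cv2.COLOR_RGB2HSV); r=np.zeros(h.shape[:2],np.uint8)
    for v in HSV[col]: r|=cv2.inRange(h,v[:3],v[3:])
    return r
def blob(mk,near,rad=40):
    n,l,s,c=cv2.connectedComponentsWithStats(mk)
    ok=[i for i in range(1,n) if np.hypot(*(c[i]-near))<rad and s[i,4]>15]
    i=max(ok,key=lambda i:s[i,4]); return (l==i).astype(np.uint8),c[i],s[i]
def hull(mk): return cv2.convexHull(max(cv2.findContours(mk,0,1)[0],key=len)).reshape(-1,2)
E
python3 - <<'E'
from h import *
T=cv2.imread("pics/top0.png")[...,::-1].copy();S=cv2.imread("pics/scene0.png")[...,::-1].copy()
ct,cs=m.get_calibration("top"),m.get_calibration("scene")
for n,a,b in(("red",(458,249),(223,111)),("yellow",(336,213),(257,168)),("blue",(208,201),(319,232))):
    _,pa,sa=blob(mask(T,n),a,15);_,pb,sb=blob(mask(S,n),b,15)
    print(n,pa,sa,pb,sb,tri([rays(pa,ct),rays(pb,cs)]),onplane(pa,ct,.1395))
for n,col,a,b,z in(("stirrer","white",(216,210),(319,250),.048),("balance","grey",(445,245),(222,132),.048),("chiller","white",(333,215),(258,192),.048),("cork","cork",(121,235),(397,302),.01)):
  for im,c,p in((T,ct,a),(S,cs,b)):
    try:
        k,q,s=blob(mask(im,col),p); P=onplane(hull(k),c,z).astype(np.float32)
        print(n,s,cv2.minEnclosingCircle(P),cv2.minAreaRect(P))
    except Exception as e: print(n,e)
V=np.vstack([cv2.resize(T[165:315,85:500],None,fx=1.9,fy=1.9)])
g=cv2.cvtColor(np.hstack([mask(T,"white")[165:315,85:500]]),cv2.COLOR_GRAY2RGB)
V=np.vstack([V,cv2.resize(g,None,fx=1.9,fy=1.9)]);cv2.imwrite("pics/crop1.png",V[...,::-1])
E
```

```text
red [456.5044843  249.07399103] [445 238  25  23 446] [222.80497925 110.05809129] [215 102  16  18 241] (array([ 0.44758468, -0.35136464,  0.13872115]), [np.float64(0.0003347204853478326), np.float64(0.00033472048534786313)]) [[ 0.44733894 -0.35081981]]
yellow [329.72222222 216.08333333] [325 203  15  22  36] [256.16831683 165.39273927] [247 156  18  20 303] (array([ 0.51609508, -0.10263377,  0.14281941]), [np.float64(0.006847528961344798), np.float64(0.006847528961344882)]) [[ 0.51144402 -0.09814444]]
blue [213.92592593 204.59259259] [207 196  11  15  27] [319.30110497 231.54972376] [310 221  20  22 362] (array([0.53265663, 0.12998568, 0.11745856]), [np.float64(0.002405411448549211), np.float64(0.002405411448549011)]) [[0.53204341 0.12551887]]
stirrer [ 189  183   53   53 1543] ((0.5329118967056274, 0.13376888632774353), 0.056622590869665146) ((0.5320451855659485, 0.13419301807880402), (0.11032944172620773, 0.11028856784105301), 0.794331431388855)
stirrer [295 232  46  38 780] ((0.5335913300514221, 0.13638588786125183), 0.05666293203830719) ((0.5371124148368835, 0.13854652643203735)
[... 594 characters left out ...]
62988, -0.1131843850016594), (0.11007039994001389, 0.11180408298969269), 4.160375118255615)
chiller [228 177  56  36 816] ((0.5264655351638794, -0.1110575795173645), 0.07554316520690918) ((0.5261901021003723, -0.11161597073078156), (0.11151262372732162, 0.11128946393728256), 3.903116226196289)
cork [  94  207   54   56 2328] ((0.47730228304862976, 0.3475104570388794), 0.06139656901359558) ((0.4766252040863037, 0.34752029180526733), (0.12036021053791046, 0.11956942826509476), 46.82273483276367)
cork [ 372  279   51   48 1911] ((0.4778589606285095, 0.3492310047149658), 0.0613802894949913) ((0.47729527950286865, 0.34961459040641785), (0.11985938996076584, 0.1204923763871193), 47.28998947143555)
```

View pics/crop1.png

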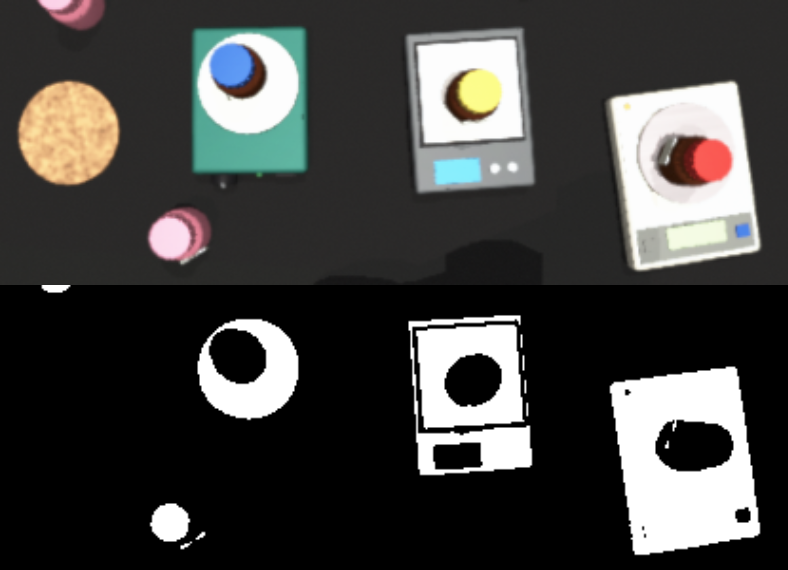

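```bash
sed -i 's/(22,150,90,33/(22,90,90,36/;s/(106,170,60,125/(102,110,60,125/;s/(0,150,60,5/(0,140,60,5/' h.py; python3 - <<'E'
from h import *
T=cv2.imread("pics/top0.png")[...,::-1].copy();S=cv2.imread("pics/scene0.png")[...,::-1].copy()
ct,cs=m.get_calibration("top"),m.get_calibration("scene")
for n,a,b in(("red",(458,249),(223,111)),("yellow",(336,213),(257,168)),("blue",(208,201),(319,232))):
    _,pa,sa=blob(mask(T,n),a,15);_,pb,sb=blob(mask(S,n),b,15)
    print(n,pa,sa,pb,sb,tri([rays(pa,ct),rays(pb,cs)]),onplane(pa,ct,.1395))
g=cv2.cvtColor(T,cv2.COLOR_RGB2GRAY)[205:310,400:490]
for p2 in(20,12):
  C=cv2.HoughCircles(cv2.resize(g,None,fx=4,fy=4,interpolation=2),cv2.HOUGH_GRADIENT,1.5,20,param1=60,param2=p2*2,minRadius=98,maxRadius=128)
  if C is not None:
    for x,y,r in C[0][:3]:
        print((x+.5)/4-.5+400,(y+.5)/4-.5+205,r/4,onplane([(x+.5)/4-.5+400,(y+.5)/4-.5+205],ct,.048))
lab=cv2.cvtColor(T,cv2.COLOR_RGB2LAB); print(T[250,427],T[235,445],T[222,440],T[215,425],T[270,440], T[275,425])
from scipy.spatial.transform import Rotation as Ro
print(Ro.from_rotvec(m.current_tool_rot()).as_matrix().round(3))
for yaw in (0,90):
  R=(Ro.from_euler('z',yaw,degrees=True)*Ro.from_euler('x',180,degrees=True)).as_rotvec()
  for p in((.533,.125,.12),(.477,.348,.1),(.447,-.351,.12),(.516,-.107,.12),(.533,.134,.3)): print(yaw,p,np.round(m.solve_ik(p,R),2))
w=m.get_calibration("wrist"); print(m.current_tool_pos(),-w["R"].T@w["t"],w["R"].round(2))
E
```

```text
red [456.61725664 249.01548673] [445 238  25  23 452] [222.83057851 110.02892562] [215 102  16  18 242] (array([ 0.44759297, -0.35145389,  0.13881951]), [np.float64(0.00018724209827933336), np.float64(0.00018724209827944007)]) [[ 0.44745286 -0.35105712]]
yellow [336.76525822 212.78638498] [325 202  24  23 426] [256.28338762 165.37785016] [247 156  19  20 307] (array([ 0.51776921, -0.11175509,  0.13829617]), [np.float64(0.00036413888179739407), np.float64(0.0003641388817974599)]) [[ 0.51792524 -0.11186599]]
blue [206.84085511 199.22565321] [196 188  23  23 421] [319.22279793 231.54145078] [310 220  20  24 386] (array([0.54232396, 0.14001586, 0.13755188]), [np.float64(0.0003726882957429743), np.float64(0.00037268829574288855)]) [[0.54235379 0.13947178]]
447.4375 245.3125 26.4125 [[ 0.45654749 -0.3646369 ]]
446.6875 244.5625 27.3875 [[ 0.45817248 -0.36296662]]
451.5625 246.0625 30.5375 [[ 0.45488266 -0.37397184]]
450.8125 237.0625 26.0 [[ 0.47433606 -0.37263841]]
[244 238 238] [221 211 210] [245 239 239] [252 252 249] [233 227 225] [253 253 253]
[[ 0.225 -0.974 -0.   ]
 [-0.974 -0.225  0.001]
 [-0.001 -0.    -1.   ]]
0 (0.533, 0.125, 0.12) [ 0.01  0.49  1.49 -0.    1.16  0.01]
0 (0.477, 0.348, 0.1) [ 0.43  0.58  1.38 -0.    1.18  0.43]
0 (0.447, -0.351, 0.12) [-0.87  0.52  1.43 -0.    1.19 -0.87]
0 (0.516, -0.107, 0.12) [-0.43  0.46  1.54 -0.    1.14 -0.43]
0 (0.533, 0.134, 0.3) [ 0.03  0.34  1.18 -0.    1.62  0.03]
90 (0.533, 0.125, 0.12) [ 0.01  0.49  1.49 -0.    1.16 -1.56]
90 (0.477, 0.348, 0.1) [ 0.43  0.58  1.38 -0.    1.18 -1.14]
90 (0.447, -0.351, 0.12) [-0.87  0.52  1.43  0.    1.19 -2.44]
90 (0.516, -0.107, 0.12) [-0.43  0.46  1.54  0.    1.14 -2.  ]
90 (0.533, 0.134, 0.3) [ 0.03  0.34  1.18 -0.    1.62 -1.54]
[ 0.12366316 -0.53567136  0.238201  ] [ 0.19519349 -0.51919147  0.38432346] [[ 0.22 -0.97 -0.  ]
 [-0.93 -0.22  0.28]
 [-0.27 -0.06 -0.96]]
```

```bash
cat >> h.py <<'E'
from scipy.spatial.transform import Rotation as Ro
DOWN=Ro.from_euler('x',180,degrees=True).as_rotvec()
ZH=.30; G=.073   # carry height; TCP above underside when gripping cap
def over(xy,z=ZH): m.move_ptp([xy[0],xy[1],z],DOWN)
def pick(xy,zs):
    over(xy); m.command_gripper(.085)
    m.move_l([*xy,zs+G+.03],vel=.15)
    hit=m.move_l([*xy,zs+G],vel=.06,stop_force=6)
    m.command_gripper(.03,25); f0=m.current_wrist_force()
    m.move_l([*xy,zs+G+.02],vel=.04); m.move_l([*xy,ZH],vel=.2)
    print("pick hit",hit,"w",m.current_width(),"dF",m.current_wrist_force()-f0,"t",m.current_time())
def place(xy,zs):
    over(xy); m.move_l([*xy,zs+G+.02],vel=.15)
    hit=m.move_l([*xy,zs+G-.004],vel=.02,stop_force=3)
    print("place hit",hit,"z err",m.current_tool_pos()[2]-zs-G,"w",m.current_width())
    m.command_gripper(.07); m.move_l([*xy,zs+G+.03],vel=.06); m.move_l([*xy,ZH],vel=.2)
    print("t",m.current_time())
def snap(n,f):
    c=m.get_calibration(n); im=m.capture(n); cv2.imwrite(f"pics/{f}.png",im[...,::-1]); return im,c
E
python3 - <<'E'
from h import *
over((.542,.140)); im,c=snap("wrist","w_blue")
_,p,s=blob(mask(im,"blue"),(280,210),300); print(p,s,onplane(p,c,.1395),m.current_time())
E
```

```text
[284.63529412 193.55363322] [ 260  170   47   49 1445] [[0.54492581 0.13991726]] 2.9583
```

View pics/w_blue.png

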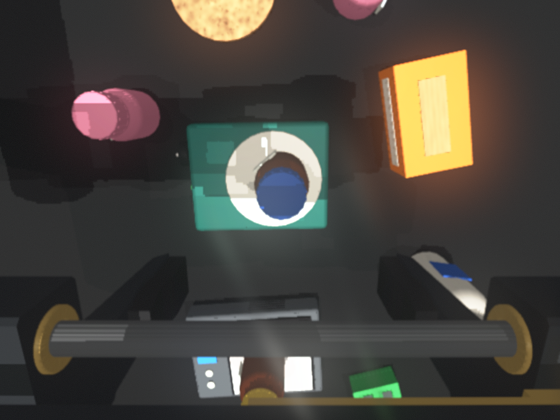

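The wrist view shows the blue-capped amber bottle on the stirrer's white plate, cap at (283,193). The pink one is at (97,115) and clearly different. Its position agrees with triangulation to 3 mm, so I pick it.

```bash
python3 - <<'E'
from h import *
pick((.543,.140),.048); place((.4775,.348),.010)
im,c=snap("wrist","w_mat"); _,p,s=blob(mask(im,"blue"),(280,210),200); print("blue",p,onplane(p,c,.1015))
over((.49,-.35)); im,c=snap("wrist","w_red"); _,p,s=blob(mask(im,"red"),(280,210),200); print("red",p,onplane(p,c,.1395))
im,c=snap("top","top1"); k,q,s=blob(mask(im,"white"),(216,210)); print("stirrer",cv2.minEnclosingCircle(onplane(hull(k),c,.048).astype(np.float32)))
print(m.current_time())
E
```

```text
pick hit False w 0.04317529587380034 dF [ 1.43436997 -0.3189139  -2.64348995] t 7.5583
place hit True z err -3.5701925761300046e-05 w 0.04283132554636464
t 13.1417
blue [281.95590682 181.63727121] [[0.4766264  0.35159542]]
red [235.27777778 218.42592593] [[ 0.44774391 -0.37232333]]
stirrer ((0.5329118967056274, 0.13376888632774353), 0.056622590869665146)
15.7667
```

View pics/w_mat.png

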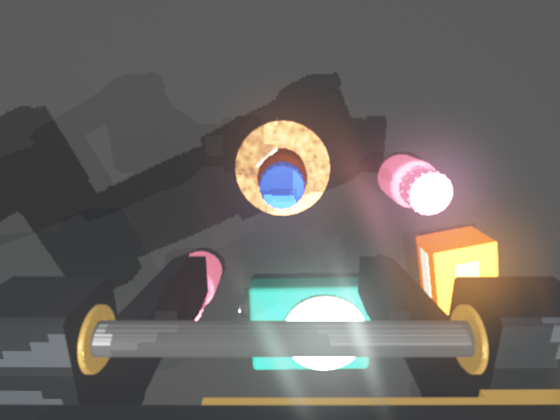

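View pics/w_red.png

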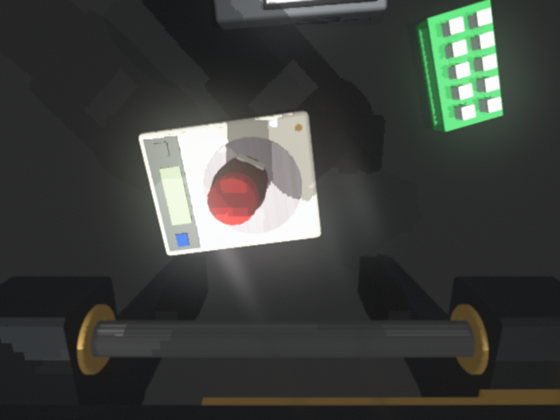

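The blue bottle stands upright on the mat, with its cap at (282,183) inside the mat ring centred at (283,168). The red bottle's cap is at (236,194), and the balance pan is a ring centred near (253,186). My red mask missed the shaded half of the cap, so the triangulated position stands.

```bash
python3 - <<'E'
from h import *
c=m.get_calibration("wrist"); print("pan by eye",onplane([253,186],c,.048),"red by eye",onplane([236,195],c,.1395))
pick((.4476,-.3513),.048); 
im,c=snap("wrist","w_pan"); im2,c2=snap("top","top2")
place((.533,.135),.048)
im,c=snap("wrist","w_stir")
E
```

```text
pan by eye [[ 0.45689076 -0.36142169]] red by eye [[ 0.4491658  -0.35020468]]
pick hit False w 0.04334360249235634 dF [ 0.68889762 -0.42276607 -4.3263849 ] t 20.5667
place hit True z err -1.4545548853425738e-05 w 0.043273195511801525
t 26.7167
```

```bash
python3 - <<'E'
import cv2,numpy as np
a=cv2.imread("pics/w_pan.png");b=cv2.imread("pics/top2.png")[195:320,395:500];d=cv2.imread("pics/w_stir.png")
b=cv2.resize(b,(378,450),interpolation=2)
a=cv2.resize(a,(400,300));d=cv2.resize(d,(400,300))
V=np.zeros((600,800,3),np.uint8);V[:300,:400]=a;V[300:,:400]=d;V[:450,400:778]=b
cv2.imwrite("pics/m2.png",V)
E
```

```text
(no output)
```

View pics/m2.png

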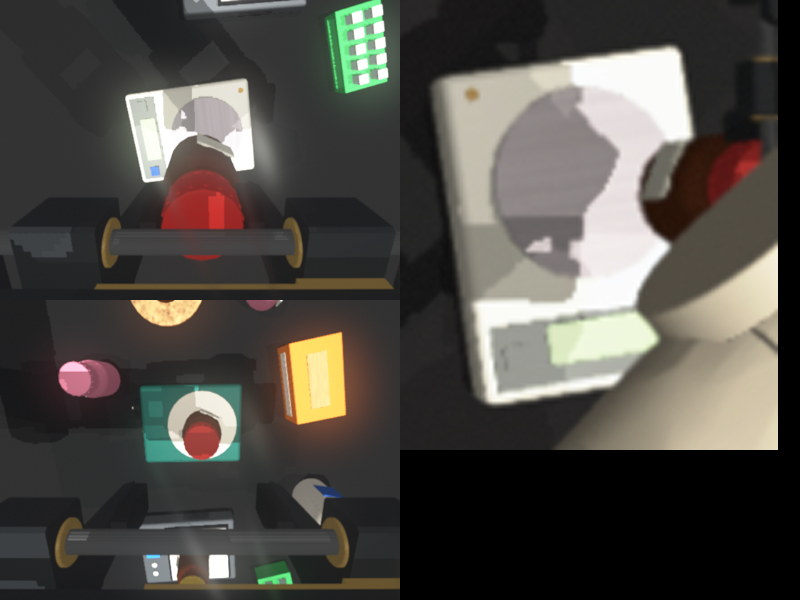

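The red bottle stands upright on the stirrer plate, with its cap at about (202,437) of the montage, and the pan is now bare. I measure the pan again uncovered, then move yellow.

```bash
python3 - <<'E'
from h import *
for t in range(1):
  im,c=snap("top","top3"); g=cv2.cvtColor(im,cv2.COLOR_RGB2GRAY)[205:280,405:485]; g=cv2.resize(g,None,fx=4,fy=4,interpolation=2)
  C=cv2.HoughCircles(g,cv2.HOUGH_GRADIENT,1.5,30,param1=40,param2=30,minRadius=100,maxRadius=118)
  for x,y,r in C[0][:3]:
    p=[(x+.5)/4-.5+405,(y+.5)/4-.5+205]; print(p,r/4,onplane(p,c,.048))
  s,cs=snap("scene","scene3")
  for n,p,q in(("red",(205,195),(319,232)),("yellow",(336,213),(257,168))):
    try: print(n,tri([rays(blob(mask(im,n),p,25)[1],c),rays(blob(mask(s,n),q,25)[1],cs)]))
    except Exception as e: print(n,e)
V=np.hstack([cv2.resize(im[195:320,395:500],(378,450),interpolation=2),cv2.resize(s[90:290,180:380],(420,450))]);cv2.imwrite("pics/m3.png",V[...,::-1])
E
```

```text
[np.float32(447.5625), np.float32(244.9375)] 27.9625 [[ 0.45735484 -0.36493448]]
red (array([0.52904011, 0.11975106, 0.12074777]), [np.float64(0.008646788476737716), np.float64(0.00864678847673779)])
yellow (array([ 0.5177265 , -0.11176628,  0.13831929]), [np.float64(0.0004826788131899174), np.float64(0.00048267881318982597)])
```

View pics/m3.png

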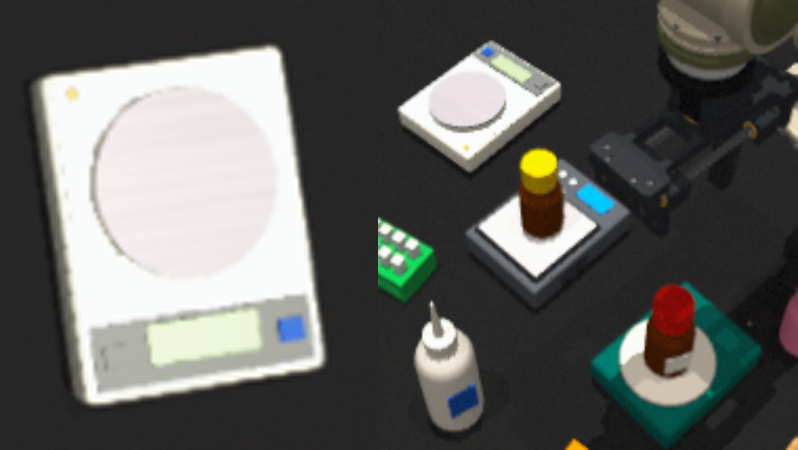

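The bare pan spans crop x 92–277, y 86–280, with its centre near (.457,-.363). Red stands upright on the stirrer; its triangulated position here was bad because the arm blocks the top view. Next come yellow, then blue.

```bash
python3 - <<'E'
from h import *
pick((.5177,-.1117),.048); place((.457,-.363),.048)
pick((.4775,.349),.010)
place((.5262,-.1125),.048)
m.goto_joints([-1.9,.2,1.2,0,1.6,-.2]) 
T,ct=snap("top","top4");S,cs=snap("scene","scene4"); print(m.current_time())
for n,a,b in(("red",(208,201),(319,232)),("yellow",(455,245),(223,111)),("blue",(336,213),(257,168))):
    try: print(n,tri([rays(blob(mask(T,n),a,20)[1],ct),rays(blob(mask(S,n),b,20)[1],cs)]))
    except Exception as e: print(n,e)
E
```

```text
pick hit False w 0.04290221940571905 dF [-0.17120351  0.58953558 -1.77207839] t 32.35
place hit True z err 3.0321200968769224e-06 w 0.04330999315053403
t 37.6167
pick hit False w 0.04336006408550338 dF [ 0.02545717 -0.42812917 -4.31693719] t 45.1
place hit True z err -1.78161157998874e-05 w 0.043103359600668335
t 51.0583
53.6667
red (array([0.53177332, 0.1321723 , 0.13593259]), [np.float64(0.0006130548878001715), np.float64(0.0006130548878001029)])
yellow (array([ 0.45713213, -0.36344038,  0.13786608]), [np.float64(0.0004129508606533222), np.float64(0.0004129508606533995)])
blue (array([ 0.52558302, -0.11295794,  0.1388579 ]), [np.float64(0.00029289575657704027), np.float64(0.00029289575657701696)])
```

View pics/top4.png

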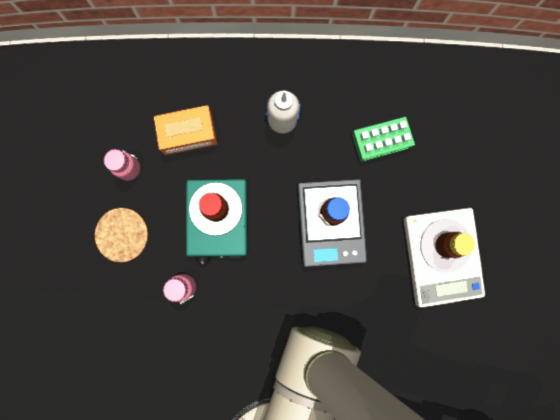

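View pics/scene4.png

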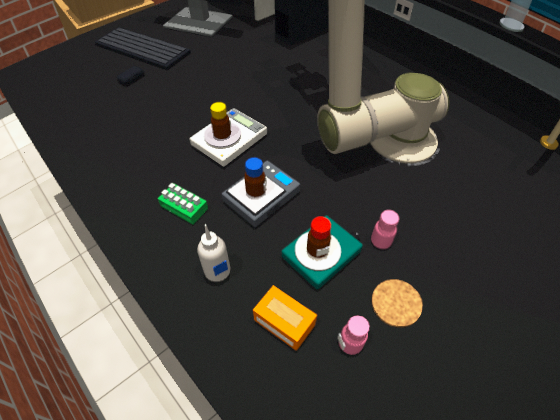

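In the last views red is on the stirrer (top pixel 211,207), blue on the cold plate (337,210) and yellow on the balance (461,244). The mat is empty and the bystanders have not moved. All three bottles are within about 3 mm of centre, so I hand in the job.

```bash
python3 -c "
from rig import manip as m
print(m.current_time());m.job_done()"
```

```text
53.6667
the job is handed in; nothing more can be done
```

All three samples are on their next stations, and the job is handed in at 53.7 s of the 112 s allowed. I parked blue on the cork mat, moved red to the stirrer and yellow to the balance, then moved blue from the mat to the cold plate. Each bottle was lowered at 20 mm/s until light contact, within 0.1 mm of the expected height.

**Last checks:** The final top and scene pictures show all three bottles upright and the mat empty. The wash bottle, carton and cuvette rack look unmoved (judged by eye). Measured from both cameras, each bottle is within about 1–4 mm of its plate or pan centre.

**Checks that disagreed or failed:**
- **Red, wrist camera:** the reading before the pick was off by 21 mm, because my colour mask missed the shaded half of the cap. I used the two-camera position instead.
- **Red, after placing:** the first two-camera check was spoiled by the arm blocking the top view. The repeat with the arm clear was consistent.
- **Pan and stirrer centres:** estimates for each differed by 2–4 mm between views.

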